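# Load a chocolate box onto the sealer's sprung stage and start it

### The arm

A 7-joint arm with a two-finger parallel gripper is mounted at the origin on the work surface. World frame = base frame: x ahead of the robot, y to its left, z up, the work surface at z = 0. Lengths are in mm, angles in rad, forces in N, time in s.
With the tool pointing down it reaches from about 425 to 875 mm from the base axis. Payload 9.9 kg.
Tool frame: the origin (TCP) lies at the very end of the fingers, on their centre line; the grasp point (between the pads) lies 19 mm behind it; z points along the fingers, y is the direction in which the jaws open and shut (so a half turn about z gives the same grasp; the last joint's range is limited). The gripper opens to 85 mm and grips with 20 to 120 N. Pads are 22 mm wide; open, the fingers measure 114 mm over their backs; the gripper's body (76 mm by 85 mm) begins 54 mm behind the grasp point. The pads swing forward as they close: fully open they stand 13 mm farther back than shut.
Start: joints at [1.127, 0.576, 0.025, 1.437, -0.015, 1.129, -0.057], TCP at [237.663, -631.779, 231.289] pointing down, gripper open.
Joint ranges: [-2.76, 2.76], [-0.34, 2.15], [-1.52, 1.57], [0.19, 2.46], [-1.09, 4.23], [0.17, 1.99], [-2.82, 2.82]. Speed limits (rad/s): [2.22, 2.22, 3.01, 3.01, 3.14, 3.14, 3.14].

### API

Orientations are given as a unit quaternion [x, y, z, w].
In Python, from cell import * gives the robot as it stands.
- The arm moves only by the tool arm_command, never from a script. Its argument "moves" is text: rows parted by semicolons, each of 6 numbers parted by spaces: the shift along the world's x, y, z as a fraction of full scale, then the turn, a rotation vector about the world's x, y, z as a fraction of full scale. In form: tx ty tz rx ry rz; .... A call has 1 to 8 rows; each row shifts and turns the commanded pose from where the row before left it; what a row does not reach is not made up. Full scale, the value 1, is 0.02 m for a shift and 8 degrees for a turn. A row lasts 1/8 s, in which the tool goes at most 62.5 mm and 10.7 degrees, less where a joint would pass 70% of its speed; a pose out of reach is approached as far as the arm can. A call with a number of a shift or a turn outside -1 to 1 is refused whole. A call with a gripper value outside its range is refused whole. "grip" is the gripper command: -1 is shut, 1 is fully open, values between are in proportion, set as the call begins (left out, the last holds). The fingers move at their own pace and stop on an object; "grip_force" is the grip in N (left out, the last holds). Time passes only in rows, so rows that do not move let the fingers close. It gives the time, the measured TCP pose, the force and the opening at its end, in the units of the state.
- state(): the state, without advancing time (a new reading comes with each control period).
- grab_frame(name): name is "side" or "top" or "wrist"; returns a dict with "frame" (420x560x3 uint8, blue, green, red), "range_z" (420x560 float32, mm along the optical axis (not along the pixel's ray), 0 where there is no reading), "vertical_fov" (degrees; the focal length in pixels is half the picture's height over the tangent of half this angle, whatever the lens; pixels are square), "cx", "cy" (the principal point, pixels), "R" (3x3) and "t" (3): a world point X has camera coordinates R X + t. Camera axes: x right, y down, z forward; pixel columns grow to the right and rows downward; lengths in mm; the calibration is good to about 2 mm. The wrist camera is an equidistant fisheye: a pixel r from the principal point sees the ray r / f radians off the axis. A picture is of the moment at which its call begins.
- hand_in(): hands the job in, once; it reports no verdict.
Trained networks look in a picture, given as the dict that the camera call returned (one of the last four; its "shot" number tells which), for a name from the list of things; names that differ only in an ending like _2 or _b are one class to them, and where a whole thing is asked for, a point or a joint stands for the part that bears it (a point fixed in the world has none). Each returns a list of dicts, best first, with "p" (0 to 1); they miss things now and then, are a little off and sometimes report something else, mostly with a low value. They report only what shows in the picture. A call takes as long as a camera call. They do not tell look-alikes from the thing itself.
- outline_of(picture, target): "region" (420x560 bool, what is visible of it) and "box" ([left, top, width, height] in pixels, round what is visible of it).
The state is a dict: "clock": time; "joint_positions": joint angles; "joint_vel": joint speeds; "joint_efforts": joint torques, N m; "ee_pos": TCP position; "eef_rot": TCP orientation; "contact_force": force on the tool from outside, world axes, zero at the start; "moment": the same for the moment, N m; "gripper_width": finger opening in mm.
Only numpy, scipy, OpenCV 4.12 (cv2) and the standard library are available. Lean on these libraries where they do the work, as an engineer would, in place of code of your own. Each camera call takes 0.05 s, during which the arm holds its last target. There are 200 camera calls.

### The job

Take the windowed box of chocolates from the cutting board, keep it level, and set it flat between the low rails of the sealing fixture's raised blue stage. Push the box down and hold it until the red catch has slid back over the stage's lip and keeps the stage down by itself; only then press the green start button all the way in and let go. Leave the all-white box and the loose chocolates on the board where they are.

Things in the scene. Friction and masses are not known exactly. Their poses are not given: they have to be found in the camera images.
- choc_box: The box to load: closed rigid white box with a clear window lid showing two brown chocolates, 104 (its x) x 64 (its y) x 36 mm high, about 0.13 kg, flat on the pale green cutting board (12 mm thick). Origin: centre of its underside; z up. Either way round is fine on the stage. Room for fingers on its two long sides.
- box_lid (a point): Middle of the top face of the windowed box, 36 mm above its underside; a firm surface that may be pushed on.
- stage_top (a point): Middle of the top of the sprung blue stage plate (124 x by 84 y, 8 thick); moves with it. x: long side, towards the red catch. When up, 75 mm above the table and 15 above the fixture's white deck. Rails on it, 6 mm high, 4 mm clear of the box all round (inner space 112 x 72 mm): along both short sides and 18 mm round the corners, open mid long sides. Box's long side goes along x.
- stage (a joint): Depth of the sprung stage below its raised position, m: 0 up, 0.022 hard stop. Spring: 4.5 N up at 0, 11 N at the stop; passing the catch adds a few newtons, more if fast. The box's weight does not lower it. Held by the catch it rests at about 0.016, the plate about level with the deck.
- catch (a joint): Travel of the red spring catch, m: 0 in (over the stage's edge), up to 0.012 pushed away. The stage's lip pushes it about 0.008 away and passes it at a stage depth of 0.016. It is damped: with the stage kept deeper than 0.017 it takes about half a second to slide back to 0 over the lip; only then let the stage go.
- catch_knob (a point): Top of the red knob (12 mm across, 16 mm tall) on the catch, 81 mm above the table and 90 mm from the middle of the stage along the stage's x. Pulling it away from the stage would release a latched stage.
- start (a joint): Travel of the green start button, m: 0 out, 0.006 fully in; springs back. Fully in takes 5 N.
- start_top (a point): Middle of the green start button's top face (28 mm across, in a dark collar 44 mm across), on the fixture's white deck 102 mm from the middle of the stage against the stage's x; 78 mm above the table; pressed straight down.
- spare_box: All-white closed box of the same size on the cutting board, leave it alone. Origin: centre of its underside.
- choc1: Loose brown chocolate disc, 44 mm across, 18 mm high, on the board, leave it alone. Origin: centre of its underside.
- choc2: Another such loose chocolate disc.
- choc3: Another such loose chocolate disc.
Not all that is in view belongs to the job. What is shaped like the choc_box but purple is not meant.

How it is judged (in metres and radians):
On the way, in this order (a step that is already met when the one before it is completed fails the run):
1. the windowed box lies flat between the rails of the stage (x of choc_box in the frame of stage_top between -0.007 and 0.007 m and y of choc_box in the frame of stage_top between -0.007 and 0.007 m and z of choc_box in the frame of stage_top between -0.003 and 0.003 m and angle between the x axis of choc_box and the x axis of stage_top, either way round below 0.12 rad and angle between choc_box's own z axis and vertical below 0.06 rad), for 0.1 s.
2. the stage is down with the box on it and the catch is back over its lip (all of step 1 and value of joint stage above 0.0145 m and value of joint catch below 0.004 m), for 0.2 s.
3. the start button is pressed in with the box latched down (all of step 2 and value of joint start above 0.0045 m), for 0.05 s.
At the end, for the whole second after the job is handed in: The windowed box lies flat and at rest between the stage rails (within 7 mm and 0.12 rad of centred, underside within 3 mm of the plate), the catch holds the stage down (stage deeper than 14.5 mm, catch within 4 mm of fully in), and the start button is out again (under 1.5 mm) (all of step 2 and value of joint start below 0.0015 m and linear speed of choc_box below 0.01 m/s); the robot touches nothing.
It fails at once if the start button is pressed (over 3 mm) before the stage is latched down (stage above 14.5 mm or catch over 4 mm out) (value of joint start above 0.003 m and not (value of joint stage above 0.0145 m and value of joint catch below 0.004 m)).
It fails at once if the windowed box is tipped more than 30 degrees (angle between choc_box's own z axis and vertical above 0.52 rad).
It fails at once if the all-white box or a loose chocolate is moved more than 30 mm (distance of any of spare_box, choc1, choc2, choc3 from where it was at the start of the episode above 0.03 m).
It also fails if it takes over 51 s, if anything falls off the work surface, if the arm or the gripper's body presses on something with over 40 N, if the wrist force passes 120 N, or if a joint passes its speed limit or range.

## Working session

There is one attempt and no reset: what is moved stays moved. The work goes in short steps, Python scripts to look and compute and a tool call to move; the robot and the scene stay as the last step left them, time stands still between calls to the robot, and variables do not carry over. Pictures are saved under pics/ and viewed, about 8 in all and at most 12, crops included, and the job is handed in when it is done.

Besides the shell and the picture viewer there is one more tool, called after "Call:" by a JSON object that holds its "method" and its "body", one argument or row to a line. arm_command: Moves the arm, as the interface text tells. Its arguments: {"type":"object","properties":{"moves":{"type":"string"},"grip":{"type":"number"},"grip_force":{"type":"number"}},"required":["moves"]}

```bash
mkdir -p pics; cat > h.py <<'E'
from cell import *
import numpy as np, cv2
def f_of(d): return 210/np.tan(np.radians(d["vertical_fov"]/2))
def cloud(d):
    f=f_of(d); z=d["range_z"]; v,u=np.mgrid[:420,:560]
    c=np.stack([(u-d["cx"])/f*z,(v-d["cy"])/f*z,z],-1)
    return (c-np.array(d["t"]))@np.array(d["R"])
def rect(P,zlo,zhi):
    Q=P[(P[:,2]>zlo)&(P[:,2]<zhi)]
    if len(Q)<10: return None
    (c,s,a)=cv2.minAreaRect(Q[:,:2].astype(np.float32))
    return np.round(c,1),np.round(s,1),round(a,1),len(Q),np.round(np.median(Q[:,2]),1)
E
python3 - <<'E'
from h import *
s=state();print(s["clock"],s["ee_pos"],s["eef_rot"],s["gripper_width"])
ims=[]
for n in("top","side"):
    d=grab_frame(n);P=cloud(d);cv2.imwrite(f"pics/{n}.png",d["frame"])
    print(n,f_of(d),np.round(np.array(d["R"]).T@-np.array(d["t"])))
    for k in("choc_box","spare_box","stage_top","catch_knob","start_top","choc1"):
        for o in outline_of(d,k)[:4]:
            m=o["region"]&(d["range_z"]>0);Q=P[m]
            if len(Q)<10: continue
            zt=np.percentile(Q[:,2],90)
            print(k,round(o["p"],2),o["box"],"ztop",round(zt,1),rect(Q,zt-5,zt+4))
E
```

```text
0.0 [ 237.48302637 -631.35912124  230.45067068] [ 9.83860720e-01  1.78934064e-01 -2.00299219e-04 -8.02635717e-04] 85.54794798438785
top 420.73658614519917 [363.  20. 894.]
choc_box 0.75 [167.0, 270.5, 44.0, 60.7] ztop 38.3 (array([316.7, 177.9]), array([ 64.4, 104.1]), 81.5, 1684, np.float64(36.5))
choc_box 0.65 [215.0, 150.1, 31.4, 49.2] ztop 50.2 (array([576.2, 106.5]), array([104.5,  64.3]), 2.0, 1504, np.float64(48.4))
spare_box 0.78 [135.4, 144.9, 50.0, 57.7] ztop 49.8 (array([578.5, 253.1]), array([ 63.2, 102.8]), 68.6, 1419, np.float64(48.1))
stage_top 0.98 [352.9, 146.9, 44.0, 66.7] ztop 78.8 (array([ 562.7, -186.6]), array([130.7,  84.5]), 0.5, 2264, np.float64(76.0))
stage_top 0.64 [367.4, 227.2, 13.6, 14.7] ztop 84.3 (array([ 457.5, -187.6]), array([24.9, 25.3]), 27.8, 147, np.float64(82.4))
catch_knob 0.66 [365.4, 137.6, 9.9, 9.1] ztop 80.8 (array([ 648.5, -184.5]), array([10.4,  9.3]), 0.3, 30, np.float64(80.6))
start_top 0.71 [369.8, 224.8, 11.3, 16.3] ztop 84.3 (array([ 457.2, -187. ]), array([24.9, 24. ]), 28.0, 141, np.float64(82.5))
choc1 0.75 [150.9, 106.8, 17.4, 1
[... 926 characters left out ...]
 78.6 (array([ 559.9, -185.1]), array([ 86.3, 124.8]), 89.6, 613, np.float64(75.0))
stage_top 0.4 [222.6, 271.9, 18.8, 22.3] ztop 30.3 (array([460. , 222.2]), array([38.5, 41.8]), 49.7, 235, np.float64(29.2))
catch_knob 0.61 [291.1, 166.3, 5.9, 9.9] ztop 79.8 (array([ 634.9, -171.8]), array([ 7.7, 45.8]), 48.4, 11, np.float64(79.6))
choc1 0.71 [133.3, 232.6, 24.7, 14.8] ztop 30.7 (array([702.4, 262.9]), array([41.3, 40.9]), 45.3, 182, np.float64(29.6))
choc1 0.59 [207.0, 202.0, 16.5, 18.1] ztop 30.6 (array([692.1,  73.3]), array([38.2, 44. ]), 50.5, 133, np.float64(29.6))
choc1 0.57 [222.8, 274.1, 18.4, 20.1] ztop 30.4 (array([460.9, 222.9]), array([40.4, 42. ]), 47.4, 254, np.float64(29.2))
```

View pics/top.png

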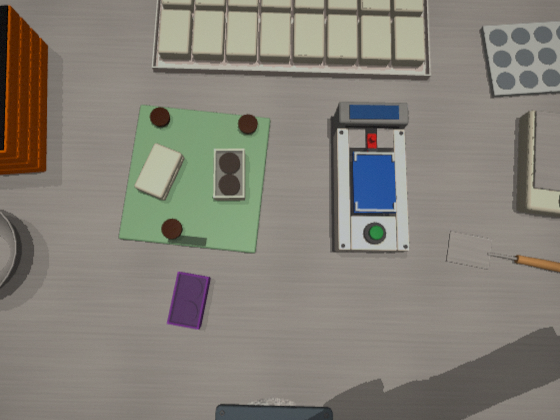

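The image shows the windowed box on the board at pixel (229,174). The stage is at (375,182), the red knob at (372,141) and the green button at (375,233). The purple decoy is at (189,300).

By my measurements the box is at (577,106) with a yaw of about 2°, and the stage centre is at about (559.3,-185.7) with a yaw of about 0.7°.

Call:
{"method": "arm_command", "body": {
  "moves": "0.46 1 0 0 0 -0.29;0.46 1 0 0 0 -0.29;0.46 1 0 0 0 -0.29;0.46 1 0 0 0 -0.29;0.46 1 0 0 0 -0.29;0.46 1 0 0 0 -0.29;0.46 1 0 0 0 -0.29;0.46 1 0 0 0 -0.29",
  "grip": 1,
  "grip_force": 30
}}

```text
clock: 1.7
ee_pos: [311.6, -471.1, 231.4]
eef_rot: [1.0, 0.017, 0.0, 0.0]
contact_force: [0.2, -0.1, 1.0]
gripper_width: 85.5
```

Call:
{"method": "arm_command", "body": {
  "moves": "0.46 1 0 0 0 0;0.46 1 0 0 0 0;0.46 1 0 0 0 0;0.46 1 0 0 0 0;0.46 1 0 0 0 0;0.46 1 0 0 0 0;0.46 1 0 0 0 0;0.46 1 0 0 0 0"
}}

```text
clock: 2.7
ee_pos: [385.2, -311.1, 231.5]
eef_rot: [1.0, 0.018, 0.0, 0.0]
contact_force: [0.6, 0.9, -0.3]
gripper_width: 85.6
```

Call:
{"method": "arm_command", "body": {
  "moves": "0.46 1 0 0 0 0;0.46 1 0 0 0 0;0.46 1 0 0 0 0;0.46 1 0 0 0 0;0.46 1 0 0 0 0;0.46 1 0 0 0 0;0.46 1 0 0 0 0;0.46 1 0 0 0 0"
}}

```text
clock: 3.7
ee_pos: [458.8, -151.1, 231.5]
eef_rot: [1.0, 0.018, 0.0, 0.0]
contact_force: [0.2, -0.0, -0.2]
gripper_width: 85.4
```

Call:
{"method": "arm_command", "body": {
  "moves": "0.46 1 0 0 0 0;0.46 1 0 0 0 0;0.46 1 0 0 0 0;0.46 1 0 0 0 0;0.46 1 0 0 0 0;0.46 1 0 0 0 0;0.46 1 0 0 0 0;0.46 1 0 0 0 0"
}}

```text
clock: 4.7
ee_pos: [532.4, 8.9, 231.5]
eef_rot: [1.0, 0.018, 0.0, -0.0]
contact_force: [0.0, -0.3, 0.2]
gripper_width: 85.3
```

Call:
{"method": "arm_command", "body": {
  "moves": "0.446 0.975 -0.6 0 0 0;0.446 0.975 -0.6 0 0 0;0.446 0.975 -0.6 0 0 0;0.446 0.975 -0.6 0 0 0;0.446 0.975 -0.6 0 0 0;0 0 0 0 0 0"
}}

```text
clock: 5.45
ee_pos: [576.6, 108.0, 169.8]
eef_rot: [1.0, 0.019, -0.001, -0.0]
contact_force: [-0.7, -0.3, 1.2]
gripper_width: 85.4
```

```bash
python3 - <<'E'
from h import *
s=state();print(s["clock"],s["ee_pos"],s["eef_rot"],s["joint_positions"])
d=grab_frame("wrist");cv2.imwrite("pics/w1.png",d["frame"])
f=f_of(d);print(f)
v,u=np.mgrid[:420,:560]
dx,dy=u-d["cx"],v-d["cy"];r=np.hypot(dx,dy)+1e-9;th=r/f;z=d["range_z"]
k=np.tan(th)/r*z
P=(np.stack([dx*k,dy*k,z],-1)-np.array(d["t"]))@np.array(d["R"])
for o in outline_of(d,"choc_box")[:3]:
    Q=P[o["region"]&(z>0)];print(o["p"],o["box"],rect(Q,43,53))
E
```

```text
5.45 [576.58169539 107.98452439 169.84520418] [ 9.99812972e-01  1.93173662e-02 -8.98161139e-04 -2.30155587e-04] [-0.2141881   0.5048597  -0.0766011   1.75606064  0.0467055   0.8840665
 -1.84310629]
325.19226210127806
0.68 [199.2, 349.2, 26.1, 13.3] None
```

View pics/w1.png

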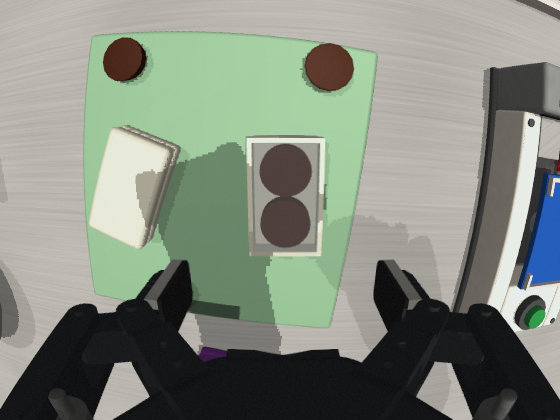

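The wrist view shows the windowed box at (286,196), centred between the fingers at x=188 and x=375, with nothing in the way. Next I descend.

Call:
{"method": "arm_command", "body": {
  "moves": "0 -0.075 -1 0 0 0;0 0 -1 0 0 0;0 0 -1 0 0 0;0 0 -1 0 0 0;0 0 -1 0 0 0;0 0 -1 0 0 0;0 0 -0.8 0 0 0;0 0 -0.8 0 0 0"
}}

```text
clock: 6.55
ee_pos: [577.0, 103.7, 19.0]
eef_rot: [1.0, 0.018, 0.0, 0.0]
contact_force: [0.1, 0.6, 0.0]
gripper_width: 85.2
```

Call:
{"method": "arm_command", "body": {
  "moves": "0 0 0 0 0 0;0 0 0 0 0 0;0 0 0 0 0 0;0 0 0 0 0 0;0 0 0 0 0 0;0 0 0 0 0 0",
  "grip": -1,
  "grip_force": 30
}}

```text
clock: 7.3
ee_pos: [576.7, 104.2, 19.4]
eef_rot: [1.0, 0.018, 0.0, -0.0]
contact_force: [0.7, -0.7, -1.8]
gripper_width: 63.1
```

Call:
{"method": "arm_command", "body": {
  "moves": "0 0 0.5 0 0 0;0 0 0.8 0 0 0;0 0 1 0 0 0;0 0 1 0 0 0;0 0 1 0 0 0;0 0 1 0 0 0;0 0 0.8 0 0 0;0 -0.4 0.4 0 0 0"
}}

```text
clock: 8.3
ee_pos: [577.0, 96.7, 150.8]
eef_rot: [1.0, 0.019, 0.001, -0.0]
contact_force: [0.1, 1.0, -1.8]
gripper_width: 63.4
```

Call:
{"method": "arm_command", "body": {
  "moves": "-0.06 -0.8 0 0 0 -0.02;-0.06 -1 0 0 0 -0.02;-0.06 -1 0 0 0 -0.02;-0.06 -1 0 0 0 -0.02;-0.06 -1 0 0 0 -0.02;-0.06 -1 0 0 0 -0.02;-0.06 -1 0 0 0 -0.02;-0.06 -1 0 0 0 -0.02"
}}

```text
clock: 9.3
ee_pos: [567.0, -61.1, 149.3]
eef_rot: [1.0, 0.007, 0.0, -0.0]
contact_force: [0.0, 0.7, -1.0]
gripper_width: 63.5
```

Call:
{"method": "arm_command", "body": {
  "moves": "-0.06 -1 0 0 0 0;-0.06 -1 0 0 0 0;-0.06 -1 0 0 0 0;-0.06 -1 0 0 0 0;-0.06 -1 0 0 0 0;-0.04 -0.9 0 0 0 0;-0.04 -0.4 0 0 0 0;0 0 0 0 0 0"
}}

```text
clock: 10.3
ee_pos: [559.4, -186.2, 149.2]
eef_rot: [1.0, 0.006, -0.0, -0.0]
contact_force: [-0.3, -0.2, -0.4]
gripper_width: 63.4
```

```bash
python3 - <<'E'
from h import *
s=state();print(s["clock"],s["ee_pos"],s["eef_rot"],s["gripper_width"])
d=grab_frame("wrist");cv2.imwrite("pics/w2.png",d["frame"])
for n in("top","side"):
    d=grab_frame(n);P=cloud(d);cv2.imwrite(f"pics/{n}2.png",d["frame"])
    for k in("choc_box","stage_top","start_top","catch_knob"):
        for o in outline_of(d,k)[:2]:
            Q=P[o["region"]&(d["range_z"]>0)]
            if len(Q)<10: continue
            zt=np.percentile(Q[:,2],90)
            print(n,k,round(o["p"],2),o["box"],round(zt,1),rect(Q,zt-5,zt+4))
E
```

```text
10.3 [ 559.35045601 -186.19286263  149.22146091] [ 9.99979623e-01  6.38320734e-03 -4.72168416e-05 -7.27876517e-05] 63.39427017704051
top choc_box 0.95 [167.1, 274.2, 44.6, 56.0] 38.2 (array([316.6, 177.8]), array([ 64.5, 104.2]), 81.4, 1703, np.float64(36.4))
top choc_box 0.6 [366.4, 141.2, 41.8, 57.9] 180.1 (array([ 559.8, -184.5]), array([103.8,  64.5]), 0.7, 1070, np.float64(178.6))
top stage_top 0.57 [351.8, 152.3, 46.7, 61.4] 81.7 (array([ 559.5, -185.5]), array([122.5,  83. ]), 1.7, 316, np.float64(78.2))
top start_top 0.64 [366.7, 227.0, 16.0, 16.3] 83.9 (array([ 457.6, -187.6]), array([24.4, 25.7]), 45.8, 148, np.float64(82.2))
side choc_box 0.8 [268.8, 281.4, 62.2, 55.7] 36.3 (array([318.7, 177.7]), array([ 66.1, 105.8]), 81.5, 1427, np.float64(35.3))
side choc_box 0.62 [295.4, 138.8, 49.9, 25.4] 178.1 (array([ 561. , -184.5]), array([106.6,  67.2]), 1.4, 331, np.float64(177.5))
side stage_top 0.71 [293.7, 163.9, 52.3, 25.9] 77.9 (array([ 558.7, -186.3]), array([122.3,  86.1]), 0.4, 674, np.float64(74.9))
side start_top 0.6 [346.9, 188.6, 6.7, 6.8] 82.4 (array([ 457. , -183.9]), array([22.4, 22.6]), 82.3, 47, np.float64(80.8))
side start_top 0.43 [160.7, 242.4, 40.3, 43.9] 48.4 (array([579.4, 254.6]), array([ 63.5, 103.1]), 68.5, 923, np.float64(47.3))
side catch_knob 0.45 [291.0, 166.4, 4.4, 7.0] 76.0 None
```

Call:
{"method": "arm_command", "body": {
  "moves": "-0.06 -0.06 -0.8 0 0 0;0 0 -0.8 0 0 0;0 0 -0.7 0 0 0;0 0 -0.5 0 0 0;0 0 -0.2 0 0 0;0 0 -0.1 0 0 0;0 0 -0.1 0 0 0;0 0 0 0 0 0"
}}

```text
clock: 11.85
ee_pos: [558.4, -187.0, 85.5]
eef_rot: [1.0, 0.007, 0.0, 0.0]
contact_force: [0.7, 0.5, -0.7]
gripper_width: 63.5
```

Call:
{"method": "arm_command", "body": {
  "moves": "0 0 -0.05 0 0 0;0 0 -0.05 0 0 0"
}}

```text
clock: 12.1
ee_pos: [558.4, -187.0, 83.4]
eef_rot: [1.0, 0.007, 0.0, 0.0]
contact_force: [-0.2, -0.7, -1.1]
gripper_width: 63.2
```

Call:
{"method": "arm_command", "body": {
  "moves": "0 0 -0.05 0 0 0;0 0 -0.05 0 0 0;0 0 0 0 0 0"
}}

```text
clock: 12.48
ee_pos: [558.3, -187.0, 81.4]
eef_rot: [1.0, 0.007, 0.0, 0.0]
contact_force: [-1.2, 0.4, 2.7]
gripper_width: 63.8
```

```bash
python3 - <<'E'
from h import *
s=state();print(s["contact_force"],s["ee_pos"])
d=grab_frame("wrist");cv2.imwrite("pics/w3.png",d["frame"])
E
```

```text
[-1.20000276  0.44211329  2.68716608] [ 558.26714187 -186.9833339    81.3915307 ]
```

View pics/w3.png

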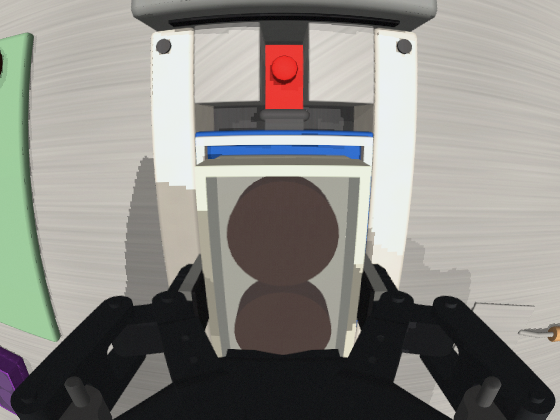

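The box sits between the rails: its middle and the stage's middle are both at about column 284, and the red knob is at (284,68). The upward force of 2.7 N shows contact. I'll release now.

Call:
{"method": "arm_command", "body": {
  "moves": "0 0 0 0 0 0;0 0 0 0 0 0;0 0 0 0 0 0;0 0 0 0 0 0",
  "grip": 1
}}

```text
clock: 13.02
ee_pos: [558.3, -187.0, 81.3]
eef_rot: [1.0, 0.007, -0.0, -0.0]
contact_force: [-0.3, -0.7, 0.1]
gripper_width: 85.6
```

Call:
{"method": "arm_command", "body": {
  "moves": "0 0 0.3 0 0 0;0 0 0.6 0 0 0;0 0 0.8 0 0 0;0 0 0.8 0 0 0;0 0 0.3 0 0 0;0 0 0 0 0 0"
}}

```text
clock: 13.78
ee_pos: [558.5, -187.1, 137.9]
eef_rot: [1.0, 0.007, 0.001, 0.0]
contact_force: [-0.3, 0.1, 0.1]
gripper_width: 85.2
```

```bash
python3 - <<'E'
from h import *
s=state();print(s["contact_force"],s["ee_pos"])
d=grab_frame("wrist");cv2.imwrite("pics/w4.png",d["frame"])
for n in("top","side"):
    d=grab_frame(n);P=cloud(d);cv2.imwrite(f"pics/{n}3.png",d["frame"])
    for k in("choc_box","stage_top"):
        for o in outline_of(d,k)[:3]:
            Q=P[o["region"]&(d["range_z"]>0)]
            if len(Q)<10: continue
            zt=np.percentile(Q[:,2],90)
            print(n,k,round(o["p"],2),o["box"],round(zt,1),rect(Q,zt-5,zt+4))
E
```

```text
[-0.32564388  0.09680733  0.12193435] [ 558.48280903 -187.05562261  137.91169921]
top choc_box 0.88 [360.9, 153.4, 37.4, 53.6] 113.2 (array([ 558.4, -186.3]), array([104.2,  65. ]), 0.5, 1048, np.float64(111.6))
top choc_box 0.68 [166.1, 272.2, 43.2, 60.7] 38.2 (array([316.7, 177.7]), array([ 64.1, 103.7]), 81.5, 1672, np.float64(36.5))
top stage_top 0.87 [353.0, 150.0, 45.4, 62.3] 82.1 (array([ 558.5, -185.7]), array([120.9,  80.7]), 1.1, 163, np.float64(80.9))
top stage_top 0.22 [238.3, 115.3, 16.0, 16.8] 32.0 (array([690.9,  72.2]), array([41.4, 41. ]), 4.4, 292, np.float64(30.4))
side choc_box 0.68 [268.0, 282.2, 61.6, 52.5] 36.4 (array([318.9, 178.8]), array([ 66., 106.]), 82.2, 1418, np.float64(35.3))
side stage_top 0.64 [292.7, 172.3, 56.1, 22.7] 79.5 (array([ 559.4, -184.8]), array([123.4,  84.4]), 0.7, 163, np.float64(77.1))
```

View pics/w4.png

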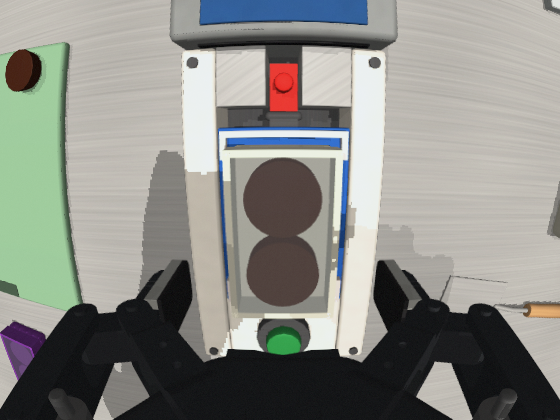

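The box is flat on the stage and centred to about 1 mm, with its top at about 111 mm. I'll shut the fingers and push down at the middle of the lid.

Call:
{"method": "arm_command", "body": {
  "moves": "0 0 0 0 0 0;0 0 0 0 0 0;0 0 0 0 0 0;0 0 0 0 0 0;0 0 0 0 0 0;0 0 0 0 0 0",
  "grip": -1
}}

```text
clock: 14.88
ee_pos: [558.3, -187.0, 137.3]
eef_rot: [1.0, 0.007, 0.0, -0.0]
contact_force: [0.0, -0.9, 0.3]
gripper_width: 0.2
```

Call:
{"method": "arm_command", "body": {
  "moves": "0 0.04 -0.6 0 0 0;0 0 -0.4 0 0 0;0 0 -0.2 0 0 0;0 0 -0.1 0 0 0;0 0 -0.1 0 0 0;0 0 -0.1 0 0 0;0 0 -0.1 0 0 0;0 0 -0.1 0 0 0"
}}

```text
clock: 15.88
ee_pos: [557.9, -186.2, 104.7]
eef_rot: [1.0, 0.007, 0.0, 0.0]
contact_force: [-8.1, 3.4, 20.2]
gripper_width: -0.3
```

Call:
{"method": "arm_command", "body": {
  "moves": "0 0 -0.1 0 0 0;0 0 -0.1 0 0 0;0 0 -0.1 0 0 0;0 0 -0.1 0 0 0;0 0 -0.1 0 0 0"
}}

```text
clock: 16.5
ee_pos: [558.1, -186.2, 93.8]
eef_rot: [1.0, 0.007, 0.0, 0.0]
contact_force: [-3.7, 1.4, 7.0]
gripper_width: -0.3
```

Call:
{"method": "arm_command", "body": {
  "moves": "0 0 -0.1 0 0 0;0 0 -0.1 0 0 0;0 0 -0.05 0 0 0;0 0 0 0 0 0;0 0 0 0 0 0;0 0 0 0 0 0;0 0 0 0 0 0;0 0 0 0 0 0"
}}

```text
clock: 17.5
ee_pos: [558.1, -186.2, 89.2]
eef_rot: [1.0, 0.007, 0.0, 0.0]
contact_force: [-3.8, 1.4, 10.5]
gripper_width: 0.2
```

Call:
{"method": "arm_command", "body": {
  "moves": "0 0 0 0 0 0;0 0 0 0 0 0;0 0 0 0 0 0;0 0 0 0 0 0;0 0 0 0 0 0;0 0 0 0 0 0"
}}

```text
clock: 18.25
ee_pos: [558.1, -186.2, 89.2]
eef_rot: [1.0, 0.007, 0.0, 0.0]
contact_force: [-4.4, 1.9, 9.9]
gripper_width: 0.1
```

Call:
{"method": "arm_command", "body": {
  "moves": "0 0 0.1 0 0 0;0 0 0.1 0 0 0;0 0 0.2 0 0 0;0 0 0.6 0 0 0;0 0 1 0 0 0;0 0 1 0 0 0;0 0 0 0 0 0"
}}

```text
clock: 19.12
ee_pos: [559.5, -186.5, 150.2]
eef_rot: [1.0, 0.007, 0.002, 0.0]
contact_force: [0.8, 0.6, -0.4]
gripper_width: -0.1
```

```bash
python3 - <<'E'
from h import *
s=state();print(s["contact_force"],s["ee_pos"])
d=grab_frame("wrist");cv2.imwrite("pics/w5.png",d["frame"])
for n in("top","side"):
    d=grab_frame(n);P=cloud(d);cv2.imwrite(f"pics/{n}4.png",d["frame"])
    for k in("choc_box","catch_knob","start_top"):
        for o in outline_of(d,k)[:3]:
            Q=P[o["region"]&(d["range_z"]>0)]
            if len(Q)<10: continue
            zt=np.percentile(Q[:,2],90)
            print(n,k,round(o["p"],2),o["box"],round(zt,1),rect(Q,zt-5,zt+4))
E
```

```text
[ 0.76318516  0.56265807 -0.39657678] [ 559.51212515 -186.53575712  150.18884748]
top choc_box 0.9 [357.1, 161.1, 37.8, 47.2] 97.7 (array([ 551.8, -185.1]), array([90.2, 62.6]), 0.8, 1016, np.float64(96.0))
top choc_box 0.8 [168.5, 271.0, 42.3, 60.3] 38.3 (array([316.7, 177.9]), array([ 64.5, 103.9]), 81.3, 1697, np.float64(36.5))
top catch_knob 0.67 [364.9, 135.8, 13.9, 18.8] 80.2 (array([ 648.9, -185. ]), array([10.4, 11. ]), 13.2, 30, np.float64(81.0))
top start_top 0.66 [368.4, 228.7, 13.3, 13.2] 84.5 (array([ 457.4, -187.4]), array([25.7, 25.8]), 88.4, 148, np.float64(82.4))
side choc_box 0.92 [268.6, 281.3, 61.3, 55.5] 36.4 (array([318.6, 177.8]), array([ 66.4, 106.8]), 80.3, 1431, np.float64(35.3))
side choc_box 0.9 [292.7, 163.2, 50.9, 28.5] 95.6 (array([ 559.9, -187.4]), array([108.7,  70.1]), 0.1, 483, np.float64(94.7))
side catch_knob 0.41 [289.5, 167.1, 6.5, 11.5] 77.8 (array([ 647.9, -183.9]), array([ 6.5, 10.1]), 84.2, 12, np.float64(77.9))
```

View pics/w5.png

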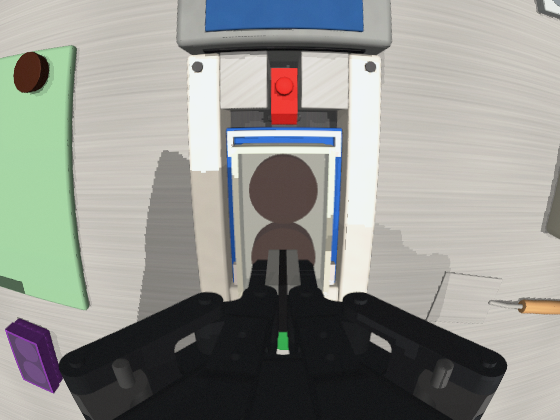

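The stage is latched. The box top is about 16 mm lower, at 95 mm, and the knob is at x≈648.9 against 648.5 at the start. Next is the button.

Call:
{"method": "arm_command", "body": {
  "moves": "-0.8 -0.01 0 0 0 0;-1 -0.01 0 0 0 0;-1 -0.01 0 0 0 0;-1 -0.01 0 0 0 0;-1 0 -0.5 0 0 0;-0.3 0 -1 0 0 0;0 0 -0.6 0 0 0;0 0 -0.4 0 0 0"
}}

```text
clock: 20.58
ee_pos: [456.7, -186.9, 97.7]
eef_rot: [1.0, 0.007, -0.0, -0.0]
contact_force: [-0.3, 0.1, -0.4]
gripper_width: -0.1
```

Call:
{"method": "arm_command", "body": {
  "moves": "0 0 -0.4 0 0 0;0 0 -0.2 0 0 0;0 0 -0.2 0 0 0;0 0 -0.1 0 0 0;0 0 0 0 0 0"
}}

```text
clock: 21.2
ee_pos: [456.5, -187.0, 80.4]
eef_rot: [1.0, 0.007, 0.0, 0.0]
contact_force: [0.9, 0.2, 2.4]
gripper_width: 0.0
```

Call:
{"method": "arm_command", "body": {
  "moves": "0 0 -0.1 0 0 0;0 0 -0.1 0 0 0;0 0 -0.1 0 0 0;0 0 0 0 0 0"
}}

```text
clock: 21.7
ee_pos: [456.5, -187.0, 75.7]
eef_rot: [1.0, 0.007, 0.001, 0.0]
contact_force: [-5.3, 3.1, 26.5]
gripper_width: -0.1
```

Call:
{"method": "arm_command", "body": {
  "moves": "0 0 0.2 0 0 0;0 0 0.4 0 0 0;0 0 0.8 0 0 0;0 0 1 0 0 0;0 0 1 0 0 0;0 0 0.8 0 0 0;0 0 0 0 0 0;0 0 0 0 0 0"
}}

```text
clock: 22.7
ee_pos: [455.8, -186.9, 157.7]
eef_rot: [1.0, 0.007, -0.0, -0.0]
contact_force: [-1.5, 0.9, -0.0]
gripper_width: 0.0
```

```bash
python3 - <<'E'
from h import *
s=state();print(s["contact_force"],s["ee_pos"])
for n in("top","side"):
    d=grab_frame(n);P=cloud(d);cv2.imwrite(f"pics/{n}5.png",d["frame"])
    for k in("choc_box","catch_knob","start_top","spare_box","choc1"):
        for o in outline_of(d,k)[:3]:
            Q=P[o["region"]&(d["range_z"]>0)]
            if len(Q)<10: continue
            zt=np.percentile(Q[:,2],90)
            print(n,k,round(o["p"],2),o["box"],round(zt,1),rect(Q,zt-5,zt+4))
E
```

```text
[-1.50970574  0.92532477 -0.04189735] [ 455.83575304 -186.89638204  157.72526406]
top choc_box 0.94 [164.3, 273.7, 49.1, 56.4] 38.2 (array([316.9, 178. ]), array([ 64.9, 103.9]), 81.2, 1678, np.float64(36.5))
top choc_box 0.56 [358.3, 154.8, 36.8, 52.4] 97.5 (array([ 558.5, -185.5]), array([103.8,  63.7]), 0.7, 1660, np.float64(95.9))
top catch_knob 0.6 [364.9, 134.8, 13.2, 21.0] 79.4 (array([ 649.6, -185.5]), array([10.4, 11.7]), 61.6, 31, np.float64(80.2))
top choc1 0.75 [160.8, 217.1, 20.4, 22.5] 32.1 (array([459.3, 221. ]), array([41.7, 41.3]), 42.1, 330, np.float64(30.3))
top choc1 0.72 [238.6, 116.7, 17.6, 17.5] 31.9 (array([690.6,  72.1]), array([41.2, 40.9]), 2.6, 294, np.float64(30.3))
top choc1 0.6 [152.8, 106.9, 14.3, 19.1] 32.1 (array([700.4, 263.5]), array([40.4, 37.1]), 28.5, 259, np.float64(30.1))
side choc_box 0.97 [266.8, 281.8, 62.1, 56.0] 36.4 (array([318.7, 177.8]), array([ 66.3, 106.1]), 81.0, 1429, np.float64(35.3))
side choc_box 0.82 [295.8, 163.5, 49.5, 29.0] 95.6 (array([ 560.4, -186.3]), array([105.9,  69.8]), 0.9, 472, np.float64(94.8))
side choc_box 0.49 [203.7, 203.9, 17.5, 16.6] 30.7 (array([692.3,  73.1]), array([38.1, 46.1]), 51.1, 134, np.float64(29.4))
side catch_knob 0.53 [289.2, 168.8, 5.5, 5.4] 76.1 (array([ 648.1, -183.7]), array([8.8, 5.2]), 37.1, 11, np.float64(75.7))
side start_top 0.4 [290.7, 175.8, 55.1, 21.9] 64.5 (array([ 559.9, -183.9]), array([124. ,  81.2]), 1.8, 101, np.float64(62.8))
side choc1 0.77 [206.9, 203.3, 14.5, 14.4] 30.6 (array([690.4,  74.8]), array([37.8, 38.6]), 84.4, 113, np.float64(29.4))
side choc1 0.52 [135.8, 235.7, 21.5, 12.3] 30.4 (array([702.2, 263.8]), array([39.6, 43.7]), 55.4, 180, np.float64(29.5))
side choc1 0.24 [295.9, 176.3, 51.0, 20.0] 64.6 (array([ 545.5, -162.3]), array([139.3,  73.4]), 31.2, 101, np.float64(63.1))
```

View pics/side5.png

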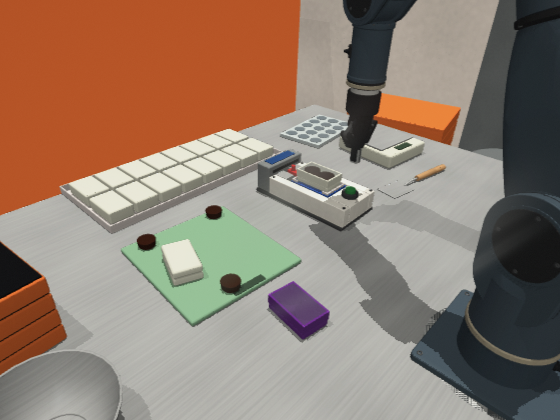

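The side view shows the box latched down at (318,175), the button out at (350,193) and the arm clear of it. The white box and the loose chocolates are unmoved.

```bash
python3 -c "
from cell import *
print(hand_in())"
```

```text
the job is handed in; nothing more can be done
None
```

I loaded the windowed box onto the stage, pushed it down until the catch held it, pressed the green button fully in and let go. I then handed the job in, at about 23 s of the 51 s allowed. The hand-in gives no verdict, so success is based on the checks below.

- **Box:** it lies centred to within about 1–2 mm of the stage middle, with yaw about equal to the stage's. Its top is at about 95 mm, down from 111 mm, so the stage is resting about 16 mm deep.
- **Catch:** I held the stage near its hard stop for about 1.4 s before letting go. The red knob was then at x≈649 mm, within about 1 mm of where it started.
- **Button:** it moved about 6 mm and reached 26 N, well over the 5 N for fully in. It looks out again in the last picture, but the depth check after release did not pick the button out, so I have no measured reading that it came back.
- **Left alone:** the three loose chocolates measured unmoved. The white box looks unmoved in the last picture, but the networks did not report it in the final check, so that is by eye only.
- **Disagreement:** the cameras read the button's top at about 81–82 mm, where the task says 78 mm. I pressed by force, so it did not matter.

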